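# Push the stray pin back into line

### The arm

A 7-joint arm with a two-finger parallel gripper is mounted at the origin on the work surface. World frame = base frame: x ahead of the robot, y to its left, z up, the work surface at z = 0. Lengths are in m, angles in rad, forces in N, time in s.
With the tool pointing down it reaches from about 0.4 to 0.85 m from the base axis. Payload 10.4 kg.
Tool frame: the origin (TCP) lies at the very end of the fingers, on their centre line; the grasp point (between the pads) lies 19 mm behind it (manip.grip_point_offset is the distance from the TCP to the grasp point, in m); z points along the fingers, y is the line along which they close (so a half turn about z gives the same grasp; the last joint's range is limited). The gripper opens to 85 mm and grips with 20 to 120 N. Pads are 22 mm wide; open, the fingers measure 114 mm over their backs; the gripper's body (76 mm by 85 mm) begins 54 mm behind the grasp point. The pads swing forward as they close: fully open they stand 13 mm farther back than shut.
Start: joints at [1.22, 0.332, -0.065, 1.46, 0.022, 1.35, -0.088], TCP at [0.201, -0.592, 0.231] pointing down, gripper open.
Joint ranges: [-2.6, 2.6], [-0.5, 2.12], [-1.47, 1.34], [0.16, 2.42], [-1.27, 4.41], [0.06, 2.06], [-2.6, 2.6]. Speed limits (rad/s): [2.22, 2.22, 2.79, 2.79, 3.14, 3.14, 3.14].

### API

Orientations are given as a unit quaternion [x, y, z, w].
In Python, from workcell import manip gives the robot as it stands. The module is installed in compiled form; this text tells all that it offers.
- The arm moves only by the shell command python3 -m inch 'ROWS' [OPENING] [FORCE]. ROWS is JSON, a list of rows, each a list of 2 entries, a list of its own where there are three numbers: the shift along the tool's x, y, z each as a share of 0.08 m, from -1 to 1, then the turn, a rotation vector about the tool's x, y, z each as a share of 45 degrees, from -1 to 1. A call has exactly 10 rows; each row is the pose to reach, as a shift and turn from the pose commanded when the call began, along the tool's axes at that moment; what a row does not reach only later rows make up. A row lasts 1/10 s, in which the tool goes at most 50 mm and 8.59 degrees, less where a joint would pass 70% of its speed; a pose out of reach is approached as far as the arm can. A call with a number of a shift or a turn outside -1 to 1 is refused whole. A call with a gripper value outside its range is refused whole. OPENING is the opening, from 0 (shut) to 1 (fully open), set as the call begins (- or left out, the last holds). The fingers move at their own pace and stop on an object; FORCE is the grip in N (left out, the last holds). Time passes only in rows, so rows that repeat a pose let the fingers close, or fill a call up. It gives the time, the measured TCP pose, the force, the opening and the grip force at its end, in the units of the state.
- manip.get_obs(): the state, without advancing time (a new reading comes with each control period).
- manip.camera(name): name is "scene" or "top" or "wrist"; returns the picture (384x512x3 uint8, red, green, blue); there is no depth.
- manip.camera_params(name): a dict with "fov_y" (degrees; the focal length in pixels is half the picture's height over the tangent of half this angle, whatever the lens; pixels are square), "cx", "cy" (the principal point, pixels), "k1" (the pictures are not rectified: a ray, as slopes to the right and down, at radius r is drawn at 1 + k1 r^2 times it, then the intrinsics apply), "camera_from_world" (4x4, takes a point from world to camera coordinates); the wrist camera has in their place "T_tool_cam" (4x4, takes a point from camera to tool coordinates, whose origin is the TCP and whose axes are the flange's). Camera axes: x right, y up, looking along -z (the intrinsics and any distortion apply to the point x, -y, -z); pixel columns grow to the right and rows downward; lengths in m; the calibration is good to about 2 mm. A picture is of the moment at which its call begins: read the wrist's pose just before it. camera_params takes no time and is no camera call.
- manip.hand_in(): hands the job in; it is judged then, once.
The state is a dict: "clock": time; "joint_pos": joint angles; "joint_velocities": joint speeds; "tau": joint torques, N m; "position": TCP position; "ee_rot": TCP orientation; "ft_force": force on the tool from outside, world axes, zero at the start; "torque": the same for the moment, N m; "grip_width": opening from 0.0 (shut) to 1.0 (fully open); "grasp_force": force on a finger pad.
Only numpy, scipy, OpenCV 4.12 (cv2) and the standard library are available. Lean on these libraries where they do the work, as an engineer would, in place of code of your own. Each camera call takes 0.05 s, during which the arm holds its last target. There are 200 camera calls.

### The job

One of the five steel pins in the V-rack sticks out of the row towards you. With your fingertips push it gently back along its trough until its ends are level with those of the other four, then take your hand away. Do not grip or lift the pin, and do not touch the other pins or disturb the things standing around.

Things in the scene. Friction and masses are not known exactly. Their poses are not given: they have to be found in the camera images.
- rack: fixed black steel pin rack: five parallel V-troughs 56 mm apart, each 130 mm long, lips 62 mm above the table, end plates 62 mm high. Origin: centre of its footprint, at table height; x runs along the troughs, away from the robot (turned up to 0.25 rad), y across, z up. A pin is in line when its middle is at rack x = 0, so its front end is at x = -80 mm, 15 mm ahead of the trough
- pin_out: the stray pin: bored round steel pin, 30 mm diameter, 160 mm long, about 0.7 kg, lightly oiled, loose in a V-trough of the rack. Origin: middle of the pin, on its axis, 63 mm above the table; x along the pin, away from the robot. Starts 20 to 40 mm out of the row towards the robot, in any trough. A push of about 1 to 4 N slides it along the V; it stops with the push: no end stop
- pin_out_front (a point): centre of the flat front end face (the end towards the robot) of the pin that is out of line, 80 mm from the pin's middle, 63 mm above the table at the start
- pin_a: one of the four pins that are in line: bored round steel pin, 30 mm diameter, 160 mm long, about 0.7 kg, lightly oiled, loose in a V-trough of the rack. Origin: middle of the pin, on its axis, 63 mm above the table; x along the pin, away from the robot. Starts within 1 mm of rack x = 0
- pin_b: one of the four pins that are in line: bored round steel pin, 30 mm diameter, 160 mm long, about 0.7 kg, lightly oiled, loose in a V-trough of the rack. Origin: middle of the pin, on its axis, 63 mm above the table; x along the pin, away from the robot. Starts within 1 mm of rack x = 0
- pin_c: one of the four pins that are in line: bored round steel pin, 30 mm diameter, 160 mm long, about 0.7 kg, lightly oiled, loose in a V-trough of the rack. Origin: middle of the pin, on its axis, 63 mm above the table; x along the pin, away from the robot. Starts within 1 mm of rack x = 0
- pin_d: one of the four pins that are in line: bored round steel pin, 30 mm diameter, 160 mm long, about 0.7 kg, lightly oiled, loose in a V-trough of the rack. Origin: middle of the pin, on its axis, 63 mm above the table; x along the pin, away from the robot. Starts within 1 mm of rack x = 0
- bush_tall: loose steel bush standing on the table in front of the rack's left end, a ring 42 mm across and 36 mm high; origin: centre of its underside
- bush_short: loose brass bush standing on the table in front of the rack, a ring 48 mm across and 22 mm high, wholly below the level of the pins; origin: centre of its underside
- wrench: loose steel spanner, 200 mm long, 8 mm thick, lying on the table to the right; origin: centre of its underside
- primer_tin: loose closed tin, 84 mm across, 110 mm high, standing to the left of the rack; origin: centre of its underside

How it is judged:
By the outcome, as a careful person would: the job done as asked, in the order asked, and still so for the second after the job is handed in, with the robot touching nothing.
It also fails if it takes over 35 s, if anything falls off the work surface, if the arm or the gripper's body presses on something with over 40 N, if the wrist force passes 120 N, or if a joint passes its speed limit or range.

## Working session

There is one attempt and no reset: what is moved stays moved. The work goes in short steps, Python scripts to look and compute and a shell command to move; the robot and the scene stay as the last step left them, time stands still between calls to the robot, and variables do not carry over. Pictures are saved under pics/ and viewed, at most 10 in all, crops included, and the job is handed in when it is done.

```bash
mkdir -p pics
python3 - <<'E'
from workcell import manip
import cv2,numpy as np
o=manip.get_obs();print({k:np.round(v,4).tolist() for k,v in o.items()})
for n in ["scene","top","wrist"]:
    p=manip.camera_params(n);print(n,{k:np.round(v,4).tolist() for k,v in p.items()})
    im=manip.camera(n)[:,:,::-1]; cv2.imwrite(f"pics/{n}0.png",im)
a=cv2.imread("pics/scene0.png");b=cv2.imread("pics/top0.png")
E
```

```text
{'clock': 0.0, 'joint_pos': [1.2204, 0.3329, -0.0647, 1.461, 0.0216, 1.3499, -0.0885], 'joint_velocities': [-0.0011, -0.0006, -0.0012, -0.0013, 0.0001, -0.0008, 0.0006], 'tau': [0.001, -62.5448, 0.0498, -39.16, 0.0162, 0.0101, 0.0], 'position': [0.2011, -0.5914, 0.2305], 'ee_rot': [0.9866, 0.1632, -0.0001, -0.0007], 'ft_force': [0.2019, 0.1369, 0.309], 'torque': [-0.05, -0.0129, 0.0239], 'grasp_force': 0.0, 'grip_width': 0.9964}
scene {'fov_y': 57.7972, 'cx': 254.736, 'cy': 195.109, 'k1': -0.0094, 'camera_from_world': [[-0.6414, 0.7671, -0.0107, 0.3729], [-0.5889, -0.4833, 0.6478, 0.2713], [0.4918, 0.4218, 0.7617, -1.3692], [0.0, 0.0, 0.0, 1.0]]}
top {'fov_y': 42.6475, 'cx': 246.7942, 'cy': 194.3386, 'k1': -0.1267, 'camera_from_world': [[-0.0118, -0.9999, -0.0113, -0.0253], [0.9966, -0.0126, 0.082, -0.5628], [-0.0822, -0.0103, 0.9966, -1.7637], [0.0, 0.0, 0.0, 1.0]]}
wrist {'fov_y': 61.7436, 'cx': 253.325, 'cy': 190.6735, 'k1': -0.0759, 'T_tool_cam': [[0.001, 0.9509, 0.3094, 0.0794], [1.0, -0.001, 0.0001, 0.0007], [0.0004, 0.3094, -0.9509, -0.1423], [0.0, 0.0, 0.0, 1.0]]}
```

View pics/top0.png

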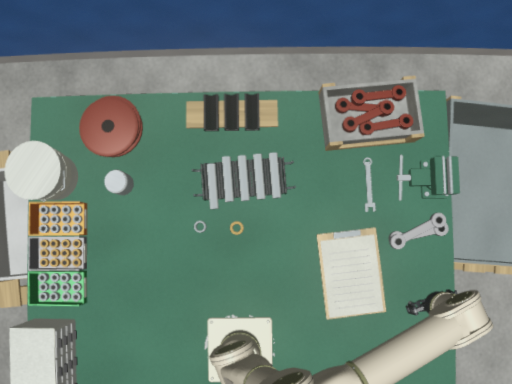

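View pics/scene0.png

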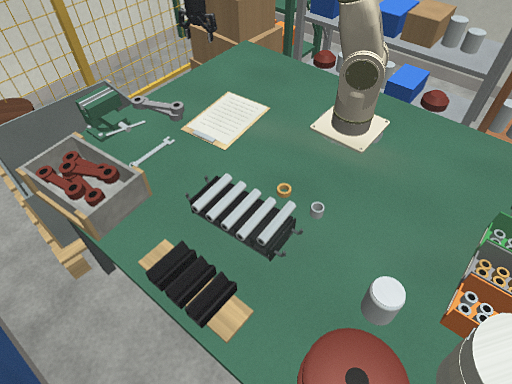

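The stray pin is the leftmost one in the top view (about col 212, front end near row 208). The steel bush is at (200,227) and the brass one at (237,228). I'll enlarge both views.

Run:
```python
import cv2
a=cv2.imread("pics/top0.png")[140:240,185:300];cv2.imwrite("pics/topc.png",cv2.resize(a,None,fx=6,fy=6,interpolation=cv2.INTER_CUBIC)[:600])
a=cv2.imread("pics/scene0.png")[160:265,180:335];cv2.imwrite("pics/scenec.png",cv2.resize(a,None,fx=5,fy=5,interpolation=cv2.INTER_CUBIC))
```

```text
(no output)
```

View pics/topc.png

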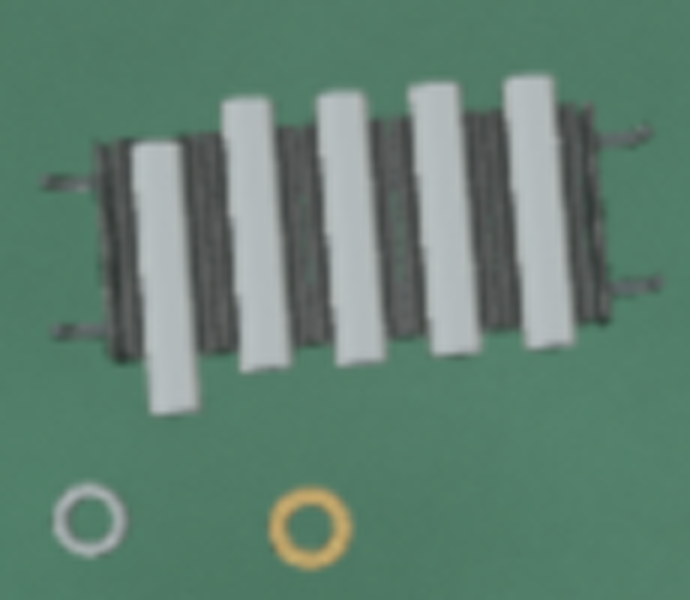

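View pics/scenec.png

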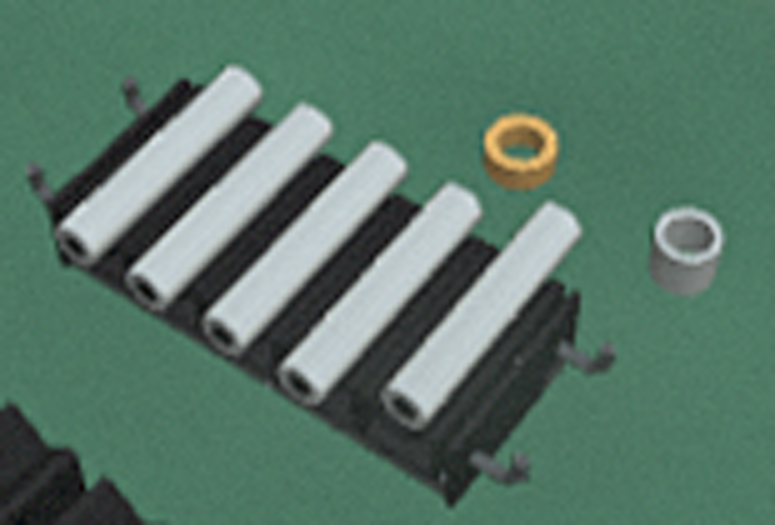

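The crops show the stray pin's front at topc (174,411) and back at (157,143). The other four fronts are at (265,369), (360,361), (456,352) and (550,346), with the bushes clear in front of the rack.

```bash
cat > h.py <<'E'
import numpy as np, cv2
from workcell import manip
from scipy.spatial.transform import Rotation as R
def rays(n,uv,obs=None):
    p=manip.camera_params(n);f=192/np.tan(np.radians(p["fov_y"]/2))
    K=np.array([[f,0,p["cx"]],[0,f,p["cy"]],[0,0,1.]])
    s=cv2.undistortPoints(np.array(uv,float).reshape(-1,1,2),K,np.array([p["k1"],0,0,0.]))[:,0]
    d=np.c_[s[:,0],-s[:,1],-np.ones(len(s))]
    if n=="wrist":
        T=np.eye(4);T[:3,:3]=R.from_quat(obs["ee_rot"]).as_matrix();T[:3,3]=obs["position"]
        M=T@np.array(p["T_tool_cam"])
    else: M=np.linalg.inv(p["camera_from_world"])
    return M[:3,3],d@M[:3,:3].T
def plane(n,uv,z,obs=None):
    c,d=rays(n,uv,obs);return c+d*((z-c[2])/d[:,2])[:,None]
E
python3 - <<'E'
from h import *
def px(l,s,off):return (np.array(l)+.5)/s-.5+np.array(off)
F=[(174,411),(265,369),(360,361),(456,352),(550,346)];B=[(157,143),(247,99),(341,93),(434,85),(528,77)]
f=plane("top",px(F,6,(185,140)),.07);b=plane("top",px(B,6,(185,140)),.07)
print(f[:,:2].round(4),b[:,:2].round(4),((f+b)/2)[:,:2].round(4))
d=b-f;print(np.linalg.norm(d,axis=1),np.arctan2(d[:,1],d[:,0]))
a=np.polyfit(np.r_[f[1:,1]],f[1:,0],1);print("row slope yaw",-np.arctan(a[0]))
c=((f+b)/2)
a=np.polyfit(c[1:,1],c[1:,0],1);yaw=-np.arctan(a[0]);print(yaw,"out mm",1e3*(c[0,0]-np.polyval(a,c[0,1]))*np.cos(yaw))
print("bush",plane("top",px([(90,520)],6,(185,140)),.036),plane("top",px([(311,528)],6,(185,140)),.022))
print("scene",plane("scene",px([(557,215),(410,405)],5,(180,160)),.07))
print("scene others front",plane("scene",px([(243,79),(315,117),(388,155),(461,198)],5,(180,160)),.07))
print("tool yaw",R.from_quat(manip.get_obs()["ee_rot"]).as_matrix()[:,0], manip.camera_params("top")and np.linalg.inv(manip.camera_params("top")["camera_from_world"])[:3,3])
E
```

```text
[[ 0.5113  0.0853]
 [ 0.5355  0.0314]
 [ 0.5395 -0.0246]
 [ 0.5441 -0.0812]
 [ 0.5469 -0.1366]] [[ 0.6707  0.0945]
 [ 0.6963  0.0408]
 [ 0.6991 -0.0151]
 [ 0.7032 -0.0704]
 [ 0.7073 -0.1263]] [[ 0.591   0.0899]
 [ 0.6159  0.0361]
 [ 0.6193 -0.0199]
 [ 0.6236 -0.0758]
 [ 0.6271 -0.1315]]
[0.15964414 0.16115072 0.15995124 0.15949489 0.16071007] [0.05748388 0.05802063 0.05926731 0.06768233 0.06415436]
row slope yaw 0.06947204156255249
0.06789118278120863 out mm -21.06874979716191
bush [[0.44836151 0.1388752  0.036     ]] [[0.44233416 0.00682257 0.022     ]]
scene [[0.50913189 0.08075688 0.07      ]
 [0.66780307 0.097574   0.07      ]]
scene others front [[ 0.54540683 -0.13913027  0.07      ]
 [ 0.54097562 -0.08212949  0.07      ]
 [ 0.53632811 -0.02687219  0.07      ]
 [ 0.53492584  0.02868807  0.07      ]]
tool yaw [ 9.46753303e-01  3.21959908e-01 -3.50958324e-05] [ 0.41566003 -0.05053621  1.80347085]
```

The stray pin's front is near (0.511, 0.085), at yaw about 0.067, and it needs about 21 mm of push. I'll approach high with the fingers shut.

```bash
python3 -m inch '[[[0.1,-0.1,0],[0,0,0]],[[0.2,-0.2,0],[0,0,0]],[[0.3,-0.3,0],[0,0,0]],[[0.4,-0.4,0],[0,0,0]],[[0.5,-0.5,0],[0,0,0]],[[0.6,-0.6,0],[0,0,0]],[[0.7,-0.7,0],[0,0,0]],[[0.8,-0.8,0],[0,0,0]],[[0.9,-0.9,0],[0,0,0]],[[1,-1,0],[0,0,0]]]' 0 20
python3 -m inch '[[[0.1,-0.1,0],[0,0,0]],[[0.2,-0.2,0],[0,0,0]],[[0.3,-0.3,0],[0,0,0]],[[0.4,-0.4,0],[0,0,0]],[[0.5,-0.5,0],[0,0,0]],[[0.6,-0.6,0],[0,0,0]],[[0.7,-0.7,0],[0,0,0]],[[0.8,-0.8,0],[0,0,0]],[[0.9,-0.9,0],[0,0,0]],[[1,-1,0],[0,0,0]]]'
```

```text
clock: 1.15
position: [0.2516, -0.4894, 0.2313]
ee_rot: [0.987, 0.163, 0.0, 0.0]
ft_force: [-0.0, 0.4, 0.1]
grip_width: -0.004
grasp_force: 0.0
clock: 2.15
position: [0.3016, -0.3879, 0.2313]
ee_rot: [0.987, 0.163, 0.0, 0.0]
ft_force: [-0.6, 0.5, 0.4]
grip_width: -0.006
grasp_force: 0.0
```

```bash
python3 -m inch '[[[0.1,-0.1,0],[0,0,0]],[[0.2,-0.2,0],[0,0,0]],[[0.3,-0.3,0],[0,0,0]],[[0.4,-0.4,0],[0,0,0]],[[0.5,-0.5,0],[0,0,0]],[[0.6,-0.6,0],[0,0,0]],[[0.7,-0.7,0],[0,0,0]],[[0.8,-0.8,0],[0,0,0]],[[0.9,-0.9,0],[0,0,0]],[[1,-1,0],[0,0,0]]]' >/dev/null
python3 -m inch '[[[0.1,-0.1,0],[0,0,0]],[[0.2,-0.2,0],[0,0,0]],[[0.3,-0.3,0],[0,0,0]],[[0.4,-0.4,0],[0,0,0]],[[0.5,-0.5,0],[0,0,0]],[[0.6,-0.6,0],[0,0,0]],[[0.7,-0.7,0],[0,0,0]],[[0.8,-0.8,0],[0,0,0]],[[0.9,-0.9,0],[0,0,0]],[[1,-1,0],[0,0,0]]]' >/dev/null
python3 -m inch '[[[0.1,-0.1,0],[0,0,0]],[[0.2,-0.2,0],[0,0,0]],[[0.3,-0.3,0],[0,0,0]],[[0.4,-0.4,0],[0,0,0]],[[0.5,-0.5,0],[0,0,0]],[[0.6,-0.6,0],[0,0,0]],[[0.7,-0.7,0],[0,0,0]],[[0.8,-0.8,0],[0,0,0]],[[0.9,-0.9,0],[0,0,0]],[[1,-1,0],[0,0,0]]]'
python3 -m inch '[[[0.04,-0.09,0],[0,0,0]],[[0.08,-0.18,0],[0,0,0]],[[0.12,-0.28,0],[0,0,0]],[[0.17,-0.37,0],[0,0,0]],[[0.22,-0.47,0],[0,0,0]],[[0.26,-0.56,0],[0,0,0]],[[0.31,-0.66,0],[0,0,0]],[[0.35,-0.75,0],[0,0,0]],[[0.39,-0.85,0],[0,0,0]],[[0.44,-0.94,0],[0,0,0]]]'
python3 -m inch '[[[0.04,-0.09,0],[0,0,0.04]],[[0.08,-0.18,0],[0,0,0.08]],[[0.12,-0.28,0],[0,0,0.12]],[[0.17,-0.37,0],[0,0,0.16]],[[0.22,-0.47,0],[0,0,0.2]],[[0.26,-0.56,0],[0,0,0.24]],[[0.31,-0.66,0],[0,0,0.28]],[[0.35,-0.75,0],[0,0,0.3]],[[0.4,-0.88,0],[0,0,0.333]],[[0.44,-0.94,0],[0,0,0.333]]]'
python3 - <<'E'
from h import *
import json
o=manip.get_obs();im=manip.camera("wrist")
json.dump({k:np.array(o[k]).tolist() for k in("position","ee_rot","ft_force")},open("w1.json","w"))
print(o["position"],R.from_quat(o["ee_rot"]).as_matrix()[:,0])
cv2.imwrite("pics/w1.png",im[:,:,::-1])
E
```

```text
clock: 5.15
position: [0.4516, -0.0834, 0.2313]
ee_rot: [0.987, 0.163, 0.0, 0.0]
ft_force: [0.2, 0.2, 0.2]
grip_width: 0.001
grasp_force: 0.0
clock: 6.15
position: [0.4603, -0.001, 0.2313]
ee_rot: [0.987, 0.163, 0.0, 0.0]
ft_force: [0.4, 0.9, -0.7]
grip_width: 0.001
grasp_force: 0.0
clock: 7.15
position: [0.4694, 0.082, 0.2314]
ee_rot: [0.999, 0.033, 0.0, -0.0]
ft_force: [-0.6, -0.3, 0.6]
grip_width: -0.003
grasp_force: 0.0
[0.46935713 0.0820362  0.23135826] [9.97768625e-01 6.67662805e-02 1.83770705e-04]
```

View pics/w1.png

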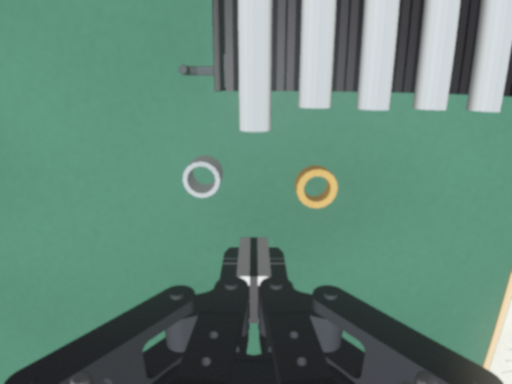

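The wrist view shows the stray pin's front at (255,131) and the row's fronts at about (315,107), (375,109), (432,109) and (486,111). The shut fingertips are at (254,240), and the bushes sit either side of the path.

Run:
```python
from h import *
import json
o=json.load(open("w1.json"))
im=cv2.imread("pics/w1.png",0)
# edge refine: mean column profile of each pin
uv=[]
for u,v in [(255,131),(315,107),(374,109),(431,109),(485,111)]:
    pr=cv2.GaussianBlur(im,(1,5),0)[v-10:v+10,u-5:u+6].mean(1); k=np.argmin(np.diff(pr)); uv.append((u,v-10+k+.5))
print(uv)
p=plane("wrist",uv,.074,o);print(p[:,:2].round(4))
for yaw in (.06,.067,.075):
    ax=np.array([np.cos(yaw),np.sin(yaw)]);s=p[:,:2]@ax;print(yaw,((s[1:].mean()-s)*1e3).round(1))
M=R.from_quat(o["ee_rot"]).as_matrix()
print("front in tool",((p[0]-o["position"])@M).round(4))
```

```text
[(255, np.float64(131.5)), (315, np.float64(108.5)), (374, np.float64(110.5)), (431, np.float64(109.5)), (485, np.float64(111.5))]
[[ 0.5092  0.0825]
 [ 0.534   0.0294]
 [ 0.5365 -0.0255]
 [ 0.5421 -0.0797]
 [ 0.5454 -0.1343]]
0.06 [22.1  0.6  1.4 -1.  -1. ]
0.067 [21.2  0.   1.2 -0.8 -0.4]
0.075 [20.1 -0.6  1.  -0.6  0.2]
front in tool [0.0398 0.0022 0.1574]
```

```bash
python3 -m inch '[[[0,0,0.1],[0,0,0]],[[0,0,0.2],[0,0,0]],[[0,0,0.3],[0,0,0]],[[0,0,0.4],[0,0,0]],[[0,0,0.5],[0,0,0]],[[0,0,0.6],[0,0,0]],[[0,0,0.7],[0,0,0]],[[0,0,0.8],[0,0,0]],[[0,0,0.9],[0,0,0]],[[0,0,1],[0,0,0]]]' >/dev/null
python3 -m inch '[[[0,0,0.1],[0,0,0]],[[0,0,0.2],[0,0,0]],[[0,0,0.3],[0,0,0]],[[0,0,0.4],[0,0,0]],[[0,0,0.5],[0,0,0]],[[0,0,0.6],[0,0,0]],[[0,0,0.7],[0,0,0]],[[0,0,0.8],[0,0,0]],[[0,0,0.9],[0,0,0]],[[0,0,1],[0,0,0]]]'
python3 -m inch '[[[0,0,0.06],[0,0,0]],[[0,0,0.12],[0,0,0]],[[0,0,0.18],[0,0,0]],[[0,0,0.23],[0,0,0]],[[0.03,0,0.23],[0,0,0]],[[0.06,0,0.23],[0,0,0]],[[0.1,0,0.23],[0,0,0]],[[0.13,0,0.23],[0,0,0]],[[0.15,0,0.23],[0,0,0]],[[0.15,0,0.23],[0,0,0]]]'
python3 - <<'E'
from h import *
import json
o=manip.get_obs();im=manip.camera("wrist");o2=manip.get_obs()
json.dump({k:np.array(o[k]).tolist() for k in("position","ee_rot","ft_force")},open("w2.json","w"))
print(o["position"],R.from_quat(o["ee_rot"]).as_matrix()[:,0],o["ft_force"])
cv2.imwrite("pics/w2.png",im[:,:,::-1])
E
```

```text
clock: 9.2
position: [0.4694, 0.0808, 0.0707]
ee_rot: [0.999, 0.033, 0.0, 0.0]
ft_force: [-0.8, -0.6, -0.0]
grip_width: -0.003
grasp_force: 0.0
clock: 10.2
position: [0.4817, 0.0816, 0.053]
ee_rot: [0.999, 0.033, 0.0, -0.0]
ft_force: [-0.1, -1.0, -0.2]
grip_width: -0.005
grasp_force: 0.0
[0.48165328 0.08161403 0.05296896] [9.97812803e-01 6.61026044e-02 2.36926542e-04] [-0.12917209 -1.01184078 -0.18376669]
```

View pics/w2.png

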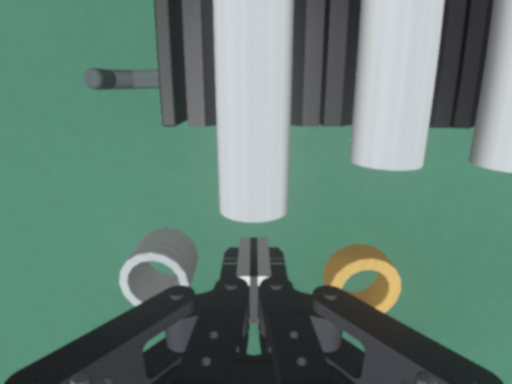

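The fingertips (254,237) are centred on the stray pin (end edge at 253,218), and the bushes are clear. I'll lower slightly and creep forward.

```bash
cat > m.py <<'E'
from h import *
import sys
def edge(im,u,v0,v1,w=8):
    pr=cv2.GaussianBlur(im,(1,5),0)[v0:v1,u-w:u+w+1].astype(float).mean(1); return v0+np.argmin(np.diff(pr))+.5
def meas(o,im,cols):
    p=plane("wrist",[(u,edge(im,u,a,b)) for u,a,b in cols],.074,o);M=R.from_quat(o["ee_rot"]).as_matrix()
    t=(p-o["position"])@M;print("tool x,y mm",(t[:,:2]*1e3).round(1).tolist());
    ax=np.array([np.cos(.067),np.sin(.067)]);s=p[:,:2]@ax;print("to go mm",((s[1:]-s[0])*1e3).round(1))
E
python3 - <<'E'
from m import *;import json
meas(json.load(open("w2.json")),cv2.imread("pics/w2.png",0),[(253,200,230),(388,150,180),(500,150,180)])
E
python3 -m inch '[[[0,0,0.04],[0,0,0]],[[0,0,0.075],[0,0,0]],[[0.02,0,0.075],[0,0,0]],[[0.04,0,0.075],[0,0,0]],[[0.06,0,0.075],[0,0,0]],[[0.08,0,0.075],[0,0,0]],[[0.1,0,0.075],[0,0,0]],[[0.12,0,0.075],[0,0,0]],[[0.14,0,0.075],[0,0,0]],[[0.14,0,0.075],[0,0,0]]]'
python3 -m inch '[[[0.01,0,0],[0,0,0]],[[0.02,0,0],[0,0,0]],[[0.03,0,0],[0,0,0]],[[0.04,0,0],[0,0,0]],[[0.05,0,0],[0,0,0]],[[0.06,0,0],[0,0,0]],[[0.07,0,0],[0,0,0]],[[0.08,0,0],[0,0,0]],[[0.09,0,0],[0,0,0]],[[0.1,0,0],[0,0,0]]]'
python3 - <<'E'
from m import *
o=manip.get_obs();im=manip.camera("wrist");cv2.imwrite("pics/w3.png",im[:,:,::-1]);print(o["position"],o["ft_force"])
meas(o,cv2.cvtColor(im,cv2.COLOR_RGB2GRAY),[(253,210,245),(386,165,230),(497,165,230)])
E
```

```text
tool x,y mm [[26.3, 0.5], [48.9, 53.7], [48.8, 101.6]]
to go mm [22.5 22.4]
clock: 11.25
position: [0.4927, 0.0823, 0.0469]
ee_rot: [0.999, 0.033, 0.0, -0.0]
ft_force: [0.2, -0.4, 0.6]
grip_width: -0.007
grasp_force: 0.0
clock: 12.25
position: [0.5002, 0.0829, 0.0468]
ee_rot: [0.999, 0.033, -0.0, 0.0]
ft_force: [-2.8, -0.3, 1.1]
grip_width: -0.002
grasp_force: 1.1
[0.50022651 0.08286927 0.04676897] [-2.77539672 -0.26101723  1.1409577 ]
tool x,y mm [[32.4, 0.5], [29.8, 53.0], [30.2, 100.2]]
to go mm [-2.7 -2.2]
```

View pics/w3.png

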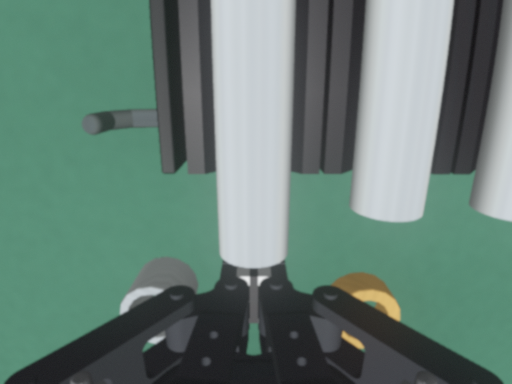

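Contact is made (about 2.8 N), with the stray pin's end near (253,265) and its neighbour's near (389,219). I'll re-measure what's left to go.

Run:
```python
from m import *
o=manip.get_obs();im=cv2.imread("pics/w3.png",0)
for w in (0,):
    meas(o,im,[(253,252,275),(387,200,230),(500,200,230)])
print([edge(im,253,252,275),edge(im,387,200,230),edge(im,500,200,230)]); print(o["clock"])
```

```text
tool x,y mm [[8.9, 0.6], [29.3, 53.4], [30.2, 101.5]]
to go mm [20.4 21.2]
[np.float64(267.5), np.float64(221.5), np.float64(218.5)]
12.3
```

```bash
python3 -m inch '[[[0.01,0,0],[0,0,0]],[[0.02,0,0],[0,0,0]],[[0.03,0,0],[0,0,0]],[[0.04,0,0],[0,0,0]],[[0.05,0,0],[0,0,0]],[[0.06,0,0],[0,0,0]],[[0.07,0,0],[0,0,0]],[[0.08,0,0],[0,0,0]],[[0.09,0,0],[0,0,0]],[[0.1,0,0],[0,0,0]]]'
python3 -m inch '[[[0.01,0,0],[0,0,0]],[[0.02,0,0],[0,0,0]],[[0.03,0,0],[0,0,0]],[[0.04,0,0],[0,0,0]],[[0.05,0,0],[0,0,0]],[[0.06,0,0],[0,0,0]],[[0.07,0,0],[0,0,0]],[[0.08,0,0],[0,0,0]],[[0.09,0,0],[0,0,0]],[[0.1,0,0],[0,0,0]]]'
python3 - <<'E'
from m import *
o=manip.get_obs();im=manip.camera("wrist");cv2.imwrite("pics/w4.png",im[:,:,::-1]);print(o["position"],o["ft_force"])
g=cv2.cvtColor(im,cv2.COLOR_RGB2GRAY)
meas(o,g,[(253,252,275),(387,235,275),(500,235,275)])
t=manip.camera("top")[:,:,::-1];cv2.imwrite("pics/top4.png",t)
s=manip.camera("scene")[:,:,::-1];cv2.imwrite("pics/scene4.png",s)
E
```

```text
clock: 13.3
position: [0.5086, 0.0834, 0.0469]
ee_rot: [0.999, 0.033, 0.0, 0.0]
ft_force: [-2.3, 0.4, -0.8]
grip_width: -0.0
grasp_force: 0.9
clock: 14.3
position: [0.5166, 0.0839, 0.0469]
ee_rot: [0.999, 0.033, 0.0, 0.0]
ft_force: [-1.6, -0.6, -0.9]
grip_width: 0.002
grasp_force: 0.9
[0.51656616 0.08391901 0.04689383] [-1.5650986  -0.58206299 -0.85022148]
tool x,y mm [[8.8, 0.6], [12.7, 55.9], [12.5, 106.5]]
to go mm [3.8 3.6]
```

View pics/w4.png

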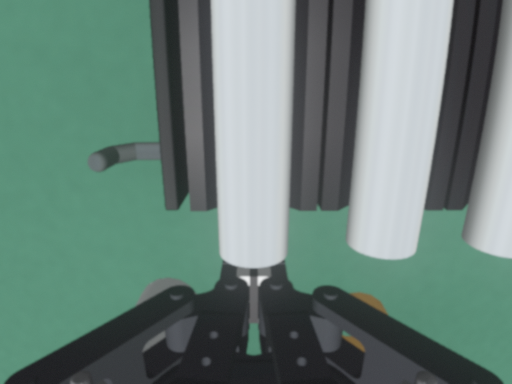

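Nearly there: the stray pin's end is at row 265, against about 255 for its neighbour. About 3.7 mm is left, so I'll push 3.2 mm and re-measure.

```bash
python3 -m inch '[[[0.005,0,0],[0,0,0]],[[0.01,0,0],[0,0,0]],[[0.015,0,0],[0,0,0]],[[0.02,0,0],[0,0,0]],[[0.025,0,0],[0,0,0]],[[0.03,0,0],[0,0,0]],[[0.035,0,0],[0,0,0]],[[0.04,0,0],[0,0,0]],[[0.04,0,0],[0,0,0]],[[0.04,0,0],[0,0,0]]]'
python3 - <<'E'
from m import *
o=manip.get_obs();im=manip.camera("wrist");cv2.imwrite("pics/w5.png",im[:,:,::-1]);print(o["position"],o["ft_force"])
g=cv2.cvtColor(im,cv2.COLOR_RGB2GRAY)
meas(o,g,[(253,252,275),(384,245,280),(499,245,280)])
cols=[(205,200,235),(308,200,235),(340,200,235)]
q=plane("wrist",[(u,edge(g,u,a,b,4)) for u,a,b in cols],.062,o);ax=np.array([np.cos(.067),np.sin(.067)])
f=plane("wrist",[(253,edge(g,253,252,275)),(384,edge(g,384,245,280))],.074,o)
print("overhang mm",((q[:,:2]@ax).mean()-f[:,:2]@ax)*1e3,[edge(g,*c,4) for c in cols])
a=cv2.resize(im[190:290,180:330,::-1],None,fx=5,fy=5,interpolation=cv2.INTER_CUBIC);cv2.imwrite("pics/w5c.png",a)
E
```

```text
clock: 15.45
position: [0.5198, 0.0841, 0.0469]
ee_rot: [0.999, 0.033, 0.0, 0.0]
ft_force: [-1.3, -0.5, 0.9]
grip_width: -0.001
grasp_force: 0.7
[0.5197762  0.0841214  0.04692225] [-1.30221998 -0.53844884  0.90355227]
tool x,y mm [[8.8, 0.6], [9.3, 55.1], [9.0, 107.0]]
to go mm [0.5 0.1]
overhang mm [19.12804725 18.63811137] [np.float64(230.5), np.float64(204.5), np.float64(204.5)]
```

View pics/w5.png

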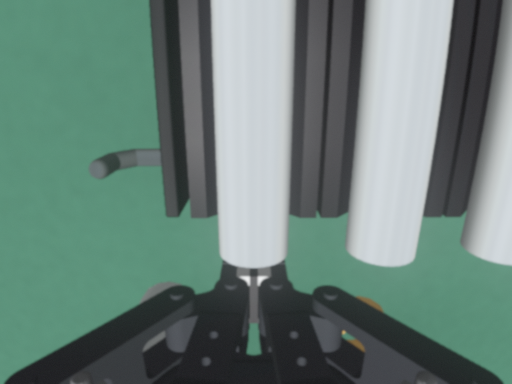

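The ends are now level to within about 0.5 mm. I'll withdraw straight back, rise, and check.

```bash
python3 -m inch '[[[-0.03,0,0],[0,0,0]],[[-0.08,0,0],[0,0,0]],[[-0.16,0,0],[0,0,0]],[[-0.24,0,0],[0,0,0]],[[-0.32,0,0],[0,0,0]],[[-0.4,0,0],[0,0,0]],[[-0.45,0,0],[0,0,0]],[[-0.45,0,0],[0,0,0]],[[-0.45,0,-0.06],[0,0,0]],[[-0.45,0,-0.14],[0,0,0]]]' 
python3 -m inch '[[[0,0,-0.1],[0,0,0]],[[0,0,-0.2],[0,0,0]],[[0,0,-0.3],[0,0,0]],[[0,0,-0.4],[0,0,0]],[[0,0,-0.5],[0,0,0]],[[0,0,-0.6],[0,0,0]],[[0,0,-0.7],[0,0,0]],[[0,0,-0.8],[0,0,0]],[[0,0,-0.9],[0,0,0]],[[0,0,-1],[0,0,0]]]' 
python3 -m inch '[[[0,0.1,-0.1],[0,0,0]],[[0,0.2,-0.2],[0,0,0]],[[0,0.3,-0.3],[0,0,0]],[[0,0.4,-0.4],[0,0,0]],[[0,0.5,-0.5],[0,0,0]],[[0,0.6,-0.6],[0,0,0]],[[0,0.7,-0.7],[0,0,0]],[[0,0.8,-0.8],[0,0,0]],[[0,0.8,-0.9],[0,0,0]],[[0,0.8,-0.9],[0,0,0]]]'
python3 - <<'E'
from m import *
import json
o=manip.get_obs();im=manip.camera("wrist");cv2.imwrite("pics/w6.png",im[:,:,::-1]);print(o["position"],o["ft_force"])
json.dump({k:np.array(o[k]).tolist() for k in("position","ee_rot")},open("w6.json","w"))
E
```

```text
clock: 16.5
position: [0.4838, 0.0818, 0.0584]
ee_rot: [0.999, 0.033, -0.0, -0.0]
ft_force: [0.1, 0.7, -0.6]
grip_width: 0.003
grasp_force: 0.0
clock: 17.5
position: [0.4837, 0.0818, 0.1387]
ee_rot: [0.999, 0.033, 0.0, 0.0]
ft_force: [-0.7, -0.8, 0.0]
grip_width: 0.001
grasp_force: 0.0
clock: 18.5
position: [0.4886, 0.018, 0.2113]
ee_rot: [0.999, 0.033, 0.001, 0.0]
ft_force: [-0.7, -0.4, -0.2]
grip_width: -0.004
grasp_force: 0.0
[0.48856666 0.01800376 0.21130672] [-0.65030266 -0.409401   -0.17293977]
```

View pics/w6.png

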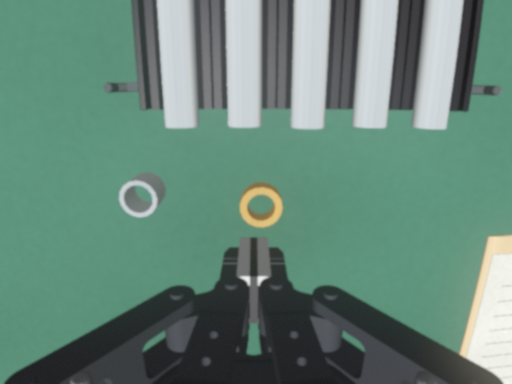

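All five ends lie at about rows 126–129 and the bushes are undisturbed. I'll do a sub-pixel check.

Run:
```python
from h import *
import json
o=json.load(open("w6.json"));im=cv2.imread("pics/w6.png",0).astype(float)
uv=[]
for u in (182,244,308,371,431):
    pr=im[108:142,u-6:u+7].mean(1);lo,hi=np.median(pr[-8:]),np.median(pr[:10]);m=(lo+hi)/2
    k=np.where(pr>m)[0][-1];uv.append((u,108+k+(pr[k]-m)/(pr[k]-pr[k+1])))
p=plane("wrist",uv,.074,o)[:,:2]
sl=np.polyfit(p[1:,1],p[1:,0],1);print(np.array(uv).round(2).tolist(),"yaw fit",-np.arctan(sl[0]))
for y in (.064,.067,.07):
    s=p@[np.cos(y),np.sin(y)];print(y,((s-s[1:].mean())*1e3).round(2))
```

```text
[[182.0, 127.91], [244.0, 127.46], [308.0, 128.82], [371.0, 127.82], [431.0, 128.87]] yaw fit 0.0700463074410866
0.064 [-0.43 -0.08 -0.96  0.51  0.54]
0.067 [-0.02  0.17 -0.88  0.43  0.29]
0.07 [ 0.39  0.41 -0.8   0.34  0.04]
```

The stray pin is within about 0.4 mm of the row's mean, so I'm handing in.

```bash
python3 -c "
from workcell import manip
print(manip.hand_in())"
```

```text
the job is handed in; nothing more can be done
None
```

I pushed the stray pin back until its front end was within about 0.4 mm of the average of the other four, then withdrew the hand, with no sign of anything else disturbed, and handed the job in at about 18.6 s; no verdict was returned.

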